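Fetch the hemmed-in cup from the kiln shelf

TASK

The squat cup on the kiln shelf needs another band of decoration, but a bottle, a tumbler and a square vase stand close round it: first move all three of these taller pots on to the empty ware board, leaving the cup where it is, and only then fetch the cup and set it on the middle of the banding wheel. After that put each of the three taller pots back, centred on the same kiln cookie that it came from, so the shelf is ready to fire. Keep every pot upright, set it down gently without dropping it, and leave the cone pack behind the cup undisturbed.

Things in the scene. Friction and masses are not known exactly. Their poses are not given: they have to be found in the camera images.
- bottle_center (a point): Tall terracotta bottle, 165 mm high: round body 60 mm across at its widest, shoulder narrowing to a straight neck 26 mm across from 115 to 157 mm above the foot, lip 32 mm across on top; flat foot 46 mm across. Loose, about 0.36 kg. Point: on its axis half-way up, 82.5 mm above the foot; z up along the axis. Easily gripped from above by the neck, 52 mm above this point.
- tumbler_center (a point): Tall unglazed terracotta tumbler, open at the top, no handle, 130 mm high, round, 46 mm across the foot, widening to 56 mm at the rim, wall 4 mm. Loose, about 0.24 kg. The point is on its axis half-way up, 65 mm above the foot; z is its axis, up.
- vase_center (a point): Tall unglazed terracotta slab-built vase of square section, open at the top, 46 by 46 mm, 145 mm high, wall 5 mm, straight sides. Loose, about 0.34 kg. The point is on its axis half-way up, 72.5 mm above the foot; x and y are square to its sides, z is up.
- cup_center (a point): Small squat terracotta cup, open, no handle, 56 mm high, round, 56 to 58 mm across, wall 4 mm. Loose, 0.15 kg. It stands on a round cookie (66 mm, part of the kiln shelf), the taller pots about 76 mm away (centre to centre) left, right and on the robot's side; once they are gone fingers fit left and right of it. Point: on its axis half-way up, 28 mm above the foot; z up.
- bottle_cookie_top (a point): Kiln cookie of the bottle: white flat round disc 70 mm across, 6 mm thick, fixed on the kiln shelf under the bottle at the start. The point is the centre of its top face, 22 mm above the table (tan kiln shelf 16 mm thick, 240 by 280 mm, plus the cookie); z is up. The bottle goes back here.
- tumbler_cookie_top (a point): Kiln cookie of the tumbler: white flat hexagonal tile, 68 mm across flats, 6 mm thick, fixed on the kiln shelf under the tumbler at the start. The point is the centre of its top face, 22 mm above the table; z is up. The tumbler goes back here.
- vase_cookie_top (a point): Kiln cookie of the square vase: white flat square tile, 68 by 68 mm, 6 mm thick, fixed on the kiln shelf under the vase at the start. The point is the centre of its top face, 22 mm above the table; x and y are square to its sides (and to the kiln shelf's sides), z is up. The vase goes back here.
- board_top (a point): Ware board, the side area: bare plywood board lying on the table to the left or the right of the kiln shelf, 300 mm long (along its x) by 140 mm wide (along its y), 18 mm thick, fixed. The point is the centre of its top face; z is up. Three pots fit on it in a row, about 90 mm apart.
- wheel_top (a point): Banding wheel: low metal turntable on the other side of the kiln shelf from the ware board, round head 160 mm across with turned rings, top face 70 mm above the table; its foot is fixed, its head turns with light friction (harmless). The point is the centre of the head's top face; z is up.
- cones_center (a point): Pyrometric cone pack standing on the kiln shelf behind the cup (on the side away from the robot, about 70 mm from the cup's centre): terracotta pat 26 by 72 by 14 mm with three slim cream cones leaning from it, 66 mm high in all. Loose, about 90 g. The point is half-way up, 33 mm above its underside; y runs along the pat. To be left alone.
Not all that is in view belongs to the job. Leave any black or purple look-alike of the part that bears tumbler_center alone.

How it is judged:
By the outcome, as a careful person would: the job done as asked, in the order asked, and still so for the second after the job is handed in, with the robot touching nothing.
It also fails if it takes over 136 s, if anything falls off the work surface, if the arm or the gripper's body presses on something with over 40 N, if the wrist force passes 120 N, or if a joint passes its speed limit or range.

ROBOT

A 6-joint arm with a two-finger parallel gripper is mounted at the origin on the work surface. World frame = base frame: x ahead of the robot, y to its left, z up, the work surface at z = 0. Lengths are in m, angles in rad, forces in N, time in s.
With the tool pointing down it reaches from about 0.35 to 0.975 m from the base axis. Payload 4.9 kg.
Tool frame: the origin (TCP) lies at the very end of the fingers, on their centre line; the grasp point (between the pads) lies 19 mm behind it; z points along the fingers, y is the line along which they close (so a half turn about z gives the same grasp; the last joint's range is limited). The gripper opens to 85 mm and grips with 20 to 120 N. Pads are 22 mm wide; open, the fingers measure 114 mm over their backs; the gripper's body (76 mm by 85 mm) begins 54 mm behind the grasp point. The pads swing forward as they close: fully open they stand 13 mm farther back than shut.
Start: joints at [1.066, 0.053, 1.613, -0, 1.476, -0.119], TCP at [0.235, 0.579, 0.231] pointing down, gripper open.
Joint ranges: [-3.01, 3.01], [-1.01, 2.22], [0.06, 2.58], [-1.02, 4.17], [0.09, 2.62], [-3.14, 3.14]. Speed limits (rad/s): [2.57, 2.57, 3.14, 3.14, 3.14, 3.14].

INTERFACE

Orientations are given as a unit quaternion [x, y, z, w].
In Python, from plant import observe, get_image, robot gives the robot as it stands.
- The arm moves only by the shell command python3 -m creep 'ROWS'. ROWS is JSON, a list of rows, each a list of 7 numbers: the shift along the world's x, y, z in m, then the turn, a rotation vector about the world's x, y, z in rad, then the closure in counts, from 0 (fully open) to 255 (shut). A call has exactly 5 rows; each row is the pose to reach, as a shift and turn from the pose commanded when the call began; what a row does not reach only later rows make up. A row lasts 1/12 s, in which the tool goes at most 41.7 mm and 7.16 degrees, less where a joint would pass 70% of its speed; a pose out of reach is approached as far as the arm can. A call with a gripper value outside its range is refused whole. The fingers move at their own pace and stop on an object; the grip force is fixed at half the most. Time passes only in rows, so rows that repeat a pose let the fingers close, or fill a call up. It gives the time, the measured TCP pose, the force, the opening and the grip force at its end, in the units of the state.
- observe(): the state, without advancing time (a new reading comes with each control period).
- get_image(name): name is "scene" or "top" or "wrist"; returns a dict with "img" (480x640x3 uint8, blue, green, red), "mtx" (3x3 intrinsics, pixels), "k1" (the pictures are not rectified: a ray, as slopes to the right and down, at radius r is drawn at 1 + k1 r^2 times it, then the intrinsics apply), "T" (4x4, takes a point from camera to world coordinates). Camera axes: x right, y up, looking along -z (the intrinsics and any distortion apply to the point x, -y, -z); pixel columns grow to the right and rows downward; lengths in m; the calibration is good to about 2 mm. A picture is of the moment at which its call begins. There is no depth.
- robot.sign_off(): hands the job in; it is judged then, once.
The state is a dict: "time_s": time; "joints": joint angles; "joint_velocities": joint speeds; "effort": joint torques, N m; "eef_pos": TCP position; "ee_rot": TCP orientation; "contact_force": force on the tool from outside, world axes, zero at the start; "moment": the same for the moment, N m; "width": finger opening in m; "grasp_force": force on a finger pad.
Only numpy, scipy, OpenCV 4.12 (cv2) and the standard library are available. Lean on these libraries where they do the work, as an engineer would, in place of code of your own. Each camera call takes 0.05 s, during which the arm holds its last target. There are 200 camera calls.

## Working session

There is one attempt and no reset: what is moved stays moved. The work goes in short steps, Python scripts to look and compute and a shell command to move; the robot and the scene stay as the last step left them, time stands still between calls to the robot, and variables do not carry over. Pictures are saved under pics/ and viewed, at most 14 in all, crops included, and the job is handed in when it is done.

```bash
ls; mkdir -p pics; cat > h.py <<'E'
import numpy as np, cv2
from plant import observe, get_image, robot
def snap(name, fn=None):
    d=get_image(name)
    if fn: cv2.imwrite('pics/'+fn,d['img'])
    return d
def ray(d,u,v):
    K=np.array(d['mtx'],float);k=d['k1']
    p=cv2.undistortPoints(np.array([[[u,v]]],float),K,np.array([k,0,0,0,0.]))[0,0]
    T=np.array(d['T']); w=T[:3,:3]@np.array([p[0],-p[1],-1.]); return T[:3,3],w
def at(d,u,v,z):
    o,w=ray(d,u,v); return o+w*(z-o[2])/w[2]
def proj(d,P):
    K=np.array(d['mtx'],float);T=np.array(d['T'])
    c=(np.asarray(P,float)-T[:3,3])@T[:3,:3]; c=np.atleast_2d(c*[1,-1,-1])
    return cv2.projectPoints(c,np.zeros(3),np.zeros(3),K,np.array([d['k1'],0,0,0,0.]))[0][:,0]
E
python3 - <<'E'
from h import *
import pickle
D={n:snap(n,n+'0.png') for n in ('top','scene')}
pickle.dump(D,open('d0.pkl','wb'))
for n in D: print(n,D[n]['mtx'],D[n]['k1'],np.round(D[n]['T'],3))
o=observe(); print({k:np.round(v,3) for k,v in o.items()})
E
```

```text
pics
top [[557.66327137   0.         316.1952529 ]
 [  0.         557.66327137 235.77725419]
 [  0.           0.           1.        ]] -0.085711344230618 [[-0.102  0.975 -0.199  0.302]
 [-0.995 -0.099  0.024  0.041]
 [ 0.003  0.2    0.98   1.135]
 [ 0.     0.     0.     1.   ]]
scene [[490.91953924   0.         321.52510448]
 [  0.         490.91953924 240.69319544]
 [  0.           0.           1.        ]] -0.08098031346807866 [[-0.83  -0.451  0.327  0.825]
 [ 0.557 -0.686  0.467  0.476]
 [ 0.014  0.57   0.821  0.862]
 [ 0.     0.     0.     1.   ]]
{'time_s': np.float64(0.1), 'joints': array([ 1.066,  0.053,  1.614,  0.   ,  1.476, -0.119]), 'joint_velocities': array([-0.   , -0.003, -0.004,  0.001,  0.   ,  0.001]), 'effort': array([ 1.0000e-03, -3.9490e+01, -3.7136e+01, -0.0000e+00,  4.0000e-03,
        0.0000e+00]), 'eef_pos': array([0.235, 0.579, 0.23 ]), 'ee_rot': array([ 0.192,  0.981, -0.001, -0.   ]), 'contact_force': array([0.525, 0.738, 0.28 ]), 'moment': array([0.028, 0.056, 0.011]), 'grasp_force': np.float64(0.0), 'width': np.float64(0.085)}
```

View pics/top0.png

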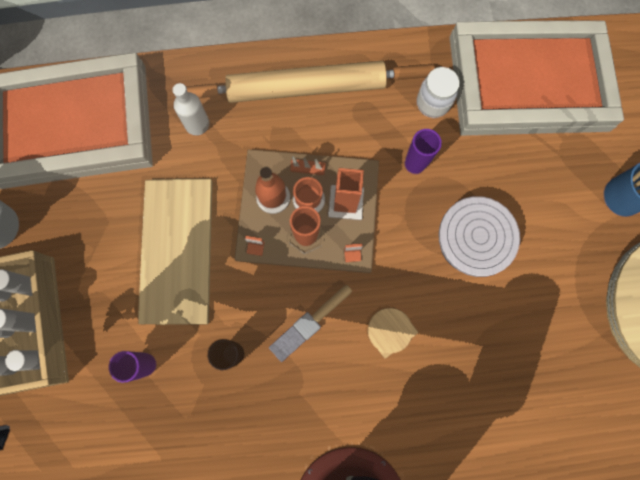

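View pics/scene0.png

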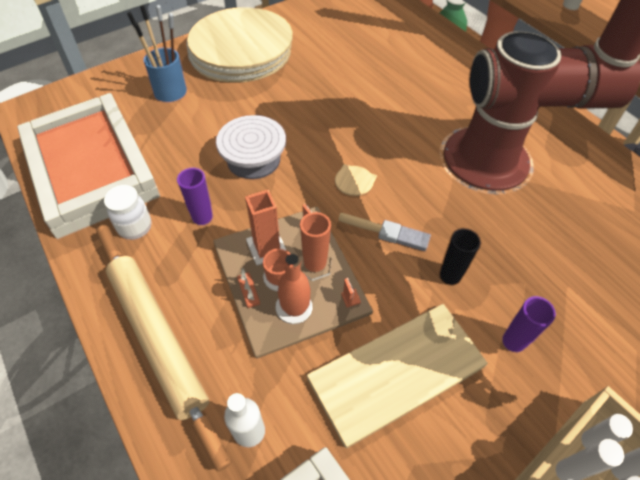

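The top view shows the shelf at (308,210) px: bottle left (266,175 lip), tumbler on the robot's side (305,215), vase right (350,180), cup in the middle (308,190) and cones behind at (308,162). The board is at (177,250) and the wheel at (480,236). Next I'll crop both views to measure.

```bash
python3 - <<'E'
from h import *
a=cv2.imread('pics/top0.png')[145:275,230:390]; cv2.imwrite('pics/top0c.png',cv2.resize(a,None,fx=4.6,fy=4.6,interpolation=cv2.INTER_CUBIC))
a=cv2.imread('pics/scene0.png')[185:360,205:385]; cv2.imwrite('pics/sc0c.png',cv2.resize(a,None,fx=3.4,fy=3.4,interpolation=cv2.INTER_CUBIC))
E
```

```text
(no output)
```

View pics/top0c.png

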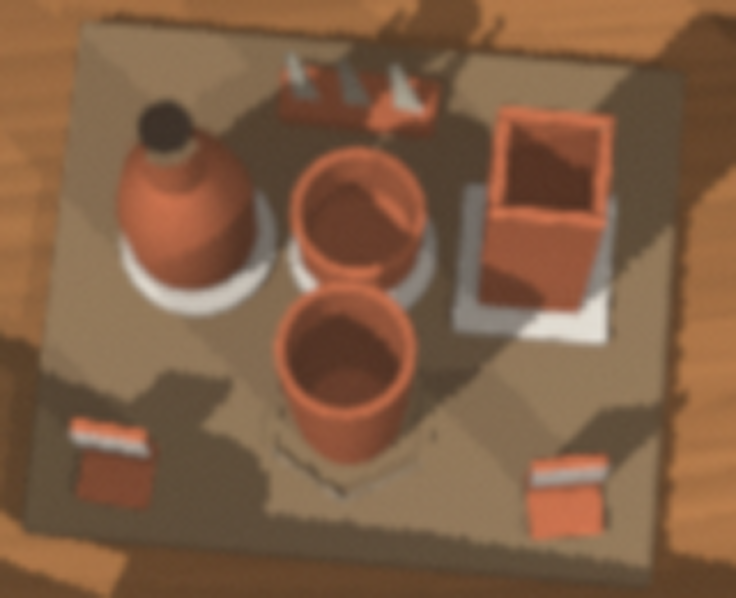

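View pics/sc0c.png

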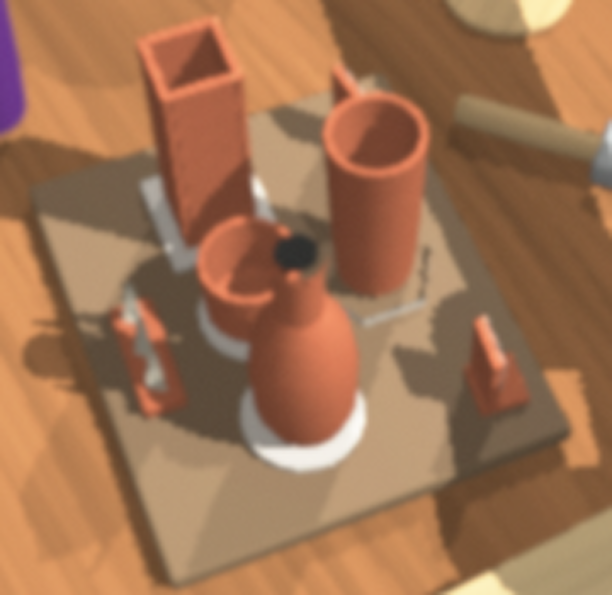

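```bash
python3 - <<'E'
from h import *
import pickle
D=pickle.load(open('d0.pkl','rb'));t,s=D['top'],D['scene']
T=lambda x,y,z: at(t,(x+.5)/4.6-.5+230,(y+.5)/4.6-.5+145,z)[:2]
S=lambda x,y,z: at(s,(x+.5)/3.4-.5+205,(y+.5)/3.4-.5+185,z)[:2]
np.set_printoptions(precision=4,suppress=True)
print('shelf',[T(*p,.016) for p in((82,20),(686,72),(652,570),(28,522))])
print('bottle',T(166,127,.187),S(297,253,.187))
print('tumbler',T(345.5,351,.152),S(376,134,.152))
v=[T(*p,.167) for p in((494,108),(616,115),(608,220),(487,212))]
v2=[S(*p,.167) for p in((140,42),(216,20),(243,72),(164,97))]
print('vase',np.mean(v,0),v,np.mean(v2,0),v2)
print('cup',T(359.5,214.5,.078))
print('vcookie',[T(*p,.022) for p in((470,185),(608,340),(453,330))])
print('bcookie L,R,bottom',[T(*p,.022) for p in((120,235),(276,240),(198,312))])
print('cones',[T(*p,.030) for p in((280,95),(438,105))],T(295,55,.08),T(400,65,.08))
print('wheel',[at(t,*p,.07)[:2] for p in((480,236),(440,236),(520,236),(480,197),(480,275))], at(s,251.5,142,.07)[:2])
print('board',[at(t,*p,.018)[:2] for p in((146,179),(211,179),(209,323),(139,323))])
print('board scene',[at(s,*p,.018)[:2] for p in((309,377),(449,307),(485,360),(347,440))])
E
```

```text
shelf [array([0.7308, 0.1397]), array([ 0.6776, -0.1343]), array([ 0.4502, -0.0906]), array([0.4994, 0.1814])]
bottle [0.6181 0.0955] [0.6162 0.0958]
tumbler [0.5307 0.0349] [0.5308 0.0355]
vase [ 0.5945 -0.053 ] [array([ 0.6195, -0.0331]), array([ 0.6118, -0.0808]), array([ 0.5693, -0.0725]), array([ 0.5773, -0.0257])] [ 0.5918 -0.0527] [array([ 0.6094, -0.0771]), array([ 0.5672, -0.068 ]), array([ 0.5735, -0.0286]), array([ 0.617, -0.037])]
cup [0.607  0.0226]
vcookie [array([ 0.6319, -0.0293]), array([ 0.5542, -0.0829]), array([ 0.5657, -0.0145])]
bcookie L,R,bottom [array([0.6246, 0.1298]), array([0.6151, 0.0602]), array([0.5855, 0.0979])]
cones [array([0.6804, 0.052 ]), array([ 0.6684, -0.0185])] [0.6807 0.0434] [ 0.6716 -0.0014]
wheel [array([ 0.4849, -0.3053]), array([ 0.493 , -0.2262]), array([ 0.4768, -0.3853]), array([ 0.5635, -0.3182]), array([ 0.4086, -0.293 ])] [ 0.4896 -0.2914]
board [array([0.6861, 0.3578]), array([0.6716, 0.2207]), array([0.3738, 0.2441]), array([0.3872, 0.3846])]
board scene [array([0.6699, 0.2268]), array([0.3691, 0.261 ]), array([0.3867, 0.3793]), array([0.6765, 0.3519])]
```

```bash
python3 -m creep '[[0.01,-0.01,0.02,0,0,0.03,0],[0.03,-0.03,0.04,0,0,0.08,0],[0.05,-0.06,0.04,0,0,0.12,0],[0.07,-0.09,0.04,0,0,0.16,0],[0.09,-0.12,0.04,0,0,0.2,0]]'
python3 -m creep '[[0.02,-0.03,0,0,0,0,0],[0.04,-0.06,0,0,0,0,0],[0.06,-0.09,0,0,0,0,0],[0.08,-0.12,0,0,0,0,0],[0.1,-0.15,0,0,0,0,0]]'
python3 -m creep '[[0.03,-0.03,0,0,0,0,0],[0.06,-0.06,0,0,0,0,0],[0.08,-0.08,0,0,0,0,0],[0.1,-0.1,0,0,0,0,0],[0.11,-0.11,0,0,0,0,0]]'
```

```text
time_s: 0.52
eef_pos: [0.3257, 0.4579, 0.2713]
ee_rot: [0.091, 0.996, 0.0, 0.0]
contact_force: [1.0, 0.8, 0.3]
width: 0.0855
grasp_force: 0.0
time_s: 0.93
eef_pos: [0.4256, 0.3074, 0.2708]
ee_rot: [0.093, 0.996, -0.0, -0.0]
contact_force: [0.3, 0.4, -0.1]
width: 0.0852
grasp_force: 0.0
time_s: 1.35
eef_pos: [0.5367, 0.1965, 0.2705]
ee_rot: [0.094, 0.996, -0.001, -0.0]
contact_force: [-0.3, 0.3, 0.9]
width: 0.085
grasp_force: 0.0
```

```bash
python3 -m creep '[[0.02,-0.025,0,0,0,0,0],[0.04,-0.05,0,0,0,0,0],[0.06,-0.075,0,0,0,0,0],[0.075,-0.095,0,0,0,0,0],[0.08,-0.101,0,0,0,0,0]]'
python3 - <<'E'
from h import *
import pickle
d=snap('wrist','w1.png'); pickle.dump(d,open('w1.pkl','wb'))
o=observe(); print(o['eef_pos'])
for n,P in dict(tcp=[*o['eef_pos']],bottle=[.617,.0957,.187],tumb=[.531,.035,.152],vase=[.5935,-.053,.167],cup=[.607,.0226,.078]).items(): print(n,proj(d,P))
E
```

```text
time_s: 1.77
eef_pos: [0.6163, 0.0956, 0.2705]
ee_rot: [0.094, 0.996, -0.0, -0.0]
contact_force: [-1.0, -0.2, -0.4]
width: 0.0855
grasp_force: 0.0
[0.61622524 0.09595631 0.27043467]
tcp [[325.22108963 314.22371457]]
bottle [[324.41201556 250.70740238]]
tumb [[207.82244659 126.77327858]]
vase [[101.48117514 247.75399358]]
cup [[241.40316836 215.2271629 ]]
```

View pics/w1.png

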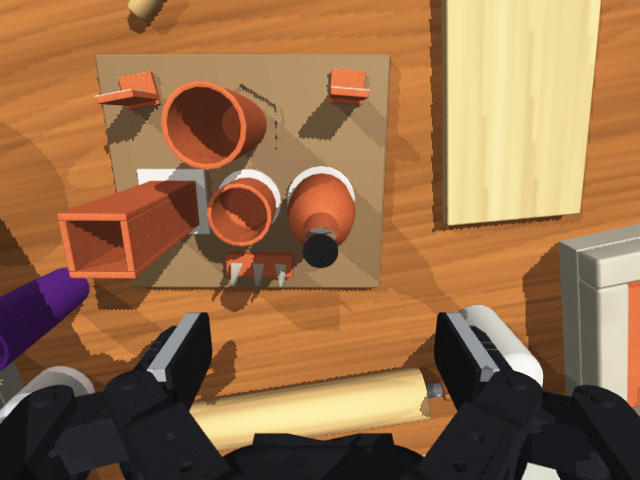

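The wrist view shows the bottle lip at (320.5,250), tumbler rim (204.5,125), vase rim (97,246) and cup rim (240.5,211), all within 4 px of the predictions.

```bash
python3 - <<'E'
from h import *
import pickle
d=pickle.load(open('w1.pkl','rb'))
for n,u,v,z in (('bottle',320.5,250,.187),('tumbler',211,125,.152),('tumblerL',163,125,.152),('tumblerR',260,125,.152),('vase',97,246,.167),('cup',241,211,.078)): print(n,at(d,u,v,z)[:2].round(4))
print('board',[at(d,*p,.018)[:2].round(4) for p in((448,223),(580,212))])
E
```

```text
bottle [0.6161 0.0934]
tumbler [0.5303 0.0373]
tumblerL [0.5244 0.0066]
tumblerR [0.5364 0.0686]
vase [ 0.5917 -0.0555]
cup [0.6032 0.0232]
board [array([0.6679, 0.2195]), array([0.682 , 0.3574])]
```

```bash
python3 -m creep '[[0,-0.001,-0.03,0,0,0,0],[0,-0.001,-0.065,0,0,0,0],[0,-0.001,-0.1,0,0,0,0],[0,-0.001,-0.125,0,0,0,0],[0,-0.001,-0.1365,0,0,0,0]]'
python3 -m creep '[[0,0,0,0,0,0,120],[0,0,0,0,0,0,170],[0,0,0,0,0,0,255],[0,0,0,0,0,0,255],[0,0,0,0,0,0,255]]'
python3 -m creep '[[0,0,0,0,0,0,255],[0,0,0,0,0,0,255],[0,0,0,0,0,0,255],[0,0,0,0,0,0,255],[0,0,0,0,0,0,255]]'
```

```text
time_s: 2.23
eef_pos: [0.6115, 0.0984, 0.1296]
ee_rot: [0.092, 0.996, -0.0, -0.004]
contact_force: [-0.2, -0.3, -0.7]
width: 0.0855
grasp_force: 0.0
time_s: 2.65
eef_pos: [0.6166, 0.0969, 0.1375]
ee_rot: [0.093, 0.996, -0.0, 0.002]
contact_force: [-2.6, -7.8, 8.9]
width: 0.0259
grasp_force: 58.6
time_s: 3.07
eef_pos: [0.6167, 0.0965, 0.1375]
ee_rot: [0.093, 0.996, -0.0, 0.002]
contact_force: [-1.4, -2.0, 6.7]
width: 0.0259
grasp_force: 58.0
```

```bash
python3 -m creep '[[0,0,0.005,0,0,0,255],[0,0,0.02,0,0,0,255],[0,0,0.04,0,0,0,255],[0,0,0.06,0,0,0,255],[0,0,0.07,0,0,0,255]]'
python3 -m creep '[[0,0.01,0.01,0,0,0,255],[0,0.03,0.01,0,0,0,255],[0,0.055,0.01,0,0,0,255],[0,0.08,0.01,0,0,0,255],[0,0.105,0.01,0,0,0,255]]'
python3 -m creep '[[0,0.025,0,0,0,0,255],[0,0.05,0,0,0,0,255],[0.001,0.075,0,0,0,0,255],[0.001,0.09,0,0,0,0,255],[0.001,0.095,0,0,0,0,255]]'
python3 -m creep '[[0,0,-0.01,0,0,0,255],[0,0,-0.03,0,0,0,255],[0,0,-0.05,0,0,0,255],[0,0,-0.06,0,0,0,255],[0,0,-0.065,0,0,0,255]]'
```

```text
time_s: 3.48
eef_pos: [0.6155, 0.0973, 0.2064]
ee_rot: [0.093, 0.996, 0.0, 0.001]
contact_force: [0.9, -0.2, -3.7]
width: 0.0259
grasp_force: 58.9
time_s: 3.9
eef_pos: [0.6141, 0.2037, 0.2133]
ee_rot: [0.093, 0.996, 0.0, -0.001]
contact_force: [0.1, -0.2, -5.2]
width: 0.0259
grasp_force: 59.1
time_s: 4.32
eef_pos: [0.615, 0.2997, 0.2134]
ee_rot: [0.091, 0.996, 0.0, -0.001]
contact_force: [0.2, 0.0, -4.6]
width: 0.0255
grasp_force: 60.1
time_s: 4.73
eef_pos: [0.6145, 0.2952, 0.146]
ee_rot: [0.093, 0.996, -0.001, -0.003]
contact_force: [-1.0, -0.3, -4.6]
width: 0.0258
grasp_force: 60.2
```

```bash
python3 -m creep '[[0,0,0,0,0,0,255],[0,0,-0.003,0,0,0,255],[0,0,-0.006,0,0,0,255],[0,0,-0.008,0,0,0,255],[0,0,-0.01,0,0,0,255]]'
python3 -m creep '[[0,0,-0.001,0,0,0,255],[0,0,-0.001,0,0,0,255],[0,0,-0.002,0,0,0,255],[0,0,-0.002,0,0,0,255],[0,0,-0.002,0,0,0,255]]'
```

```text
time_s: 5.15
eef_pos: [0.6167, 0.2971, 0.1407]
ee_rot: [0.093, 0.996, 0.0, 0.001]
contact_force: [-0.9, -0.5, -4.2]
width: 0.0259
grasp_force: 60.1
time_s: 5.57
eef_pos: [0.6162, 0.2971, 0.1379]
ee_rot: [0.093, 0.996, 0.0, 0.0]
contact_force: [0.7, -0.0, -4.3]
width: 0.0256
grasp_force: 60.1
```

```bash
python3 -m creep '[[0,0,-0.001,0,0,0,255],[0,0,-0.002,0,0,0,255],[0,0,-0.003,0,0,0,255],[0,0,-0.003,0,0,0,255],[0,0,-0.003,0,0,0,255]]'
python3 -m creep '[[0,0,-0.0005,0,0,0,255],[0,0,-0.001,0,0,0,255],[0,0,-0.001,0,0,0,255],[0,0,-0.001,0,0,0,255],[0,0,-0.001,0,0,0,255]]'
```

```text
time_s: 5.98
eef_pos: [0.6161, 0.297, 0.1346]
ee_rot: [0.093, 0.996, -0.0, -0.0]
contact_force: [-0.1, 0.0, -3.5]
width: 0.0258
grasp_force: 60.1
time_s: 6.4
eef_pos: [0.6162, 0.297, 0.1338]
ee_rot: [0.093, 0.996, -0.0, -0.0]
contact_force: [-1.4, 1.2, -4.2]
width: 0.0255
grasp_force: 60.1
```

```bash
python3 -m creep '[[0,0,-0.0005,0,0,0,255],[0,0,-0.001,0,0,0,255],[0,0,-0.001,0,0,0,255],[0,0,-0.001,0,0,0,255],[0,0,-0.001,0,0,0,255]]'
```

```text
time_s: 6.82
eef_pos: [0.6165, 0.2971, 0.1335]
ee_rot: [0.093, 0.996, 0.0, 0.0]
contact_force: [-2.3, -1.6, 0.3]
width: 0.0259
grasp_force: 60.4
```

```bash
python3 -m creep '[[0,0,0,0,0,0,200],[0,0,0,0,0,0,100],[0,0,0,0,0,0,0],[0,0,0.002,0,0,0,0],[0,0,0.015,0,0,0,0]]'
python3 -m creep '[[0,0,0.02,0,0,0,0],[0,0,0.05,0,0,0,0],[0,0,0.075,0,0,0,0],[0,-0.02,0.09,0,0,0,0],[0,-0.05,0.095,0,0,0,0]]'
python3 -m creep '[[-0.002,-0.035,0,0,0,0,0],[-0.004,-0.07,0,0,0,0,0],[-0.008,-0.105,0,0,0,0,0],[-0.012,-0.14,0,0,0,0,0],[-0.016,-0.175,0,0,0,0,0]]'
python3 -m creep '[[-0.003,-0.035,0,0,0,0,0],[-0.005,-0.07,0,0,0,0,0],[-0.007,-0.1,0,0,0,0,0],[-0.007,-0.12,0,0,0,0,0],[-0.007,-0.1245,0,0,0,0,0]]'
python3 -m creep '[[0,0,-0.02,0,0,0,0],[0,0,-0.045,0,0,0,0],[0,0,-0.07,0,0,0,0],[0,0,-0.09,0,0,0,0],[0,0,-0.105,0,0,0,0]]'
```

```text
time_s: 7.23
eef_pos: [0.6147, 0.2965, 0.1453]
ee_rot: [0.093, 0.996, -0.001, -0.002]
contact_force: [0.0, -0.1, -0.1]
width: 0.0732
grasp_force: 0.0
time_s: 7.65
eef_pos: [0.6178, 0.2491, 0.249]
ee_rot: [0.091, 0.996, 0.002, 0.004]
contact_force: [1.2, 0.3, 0.1]
width: 0.0851
grasp_force: 0.0
time_s: 8.07
eef_pos: [0.6001, 0.0705, 0.2444]
ee_rot: [0.093, 0.996, 0.0, 0.001]
contact_force: [1.1, 0.3, 0.7]
width: 0.0854
grasp_force: 0.0
time_s: 8.48
eef_pos: [0.5933, -0.0557, 0.2443]
ee_rot: [0.095, 0.996, -0.001, 0.001]
contact_force: [0.5, -0.0, 0.7]
width: 0.0851
grasp_force: 0.0
time_s: 8.9
eef_pos: [0.5926, -0.0514, 0.1364]
ee_rot: [0.092, 0.996, 0.0, -0.001]
contact_force: [0.6, 0.2, -0.6]
width: 0.0855
grasp_force: 0.0
```

```bash
python3 -m creep '[[0,0,-0.01,0,0,0,0],[0,0,-0.018,0,0,0,0],[0,0,-0.0215,0,0,0,0],[0,0,-0.0215,0,0,0,60],[0,0,-0.0215,0,0,0,90]]'
python3 -m creep '[[0,0,0,0,0,0,120],[0,0,0,0,0,0,255],[0,0,0,0,0,0,255],[0,0,0,0,0,0,255],[0,0,0,0,0,0,255]]'
python3 -m creep '[[0,0,0,0,0,0,255],[0,0,0,0,0,0,255],[0,0,0,0,0,0,255],[0,0,0,0,0,0,255],[0,0,0,0,0,0,255]]'
```

```text
time_s: 9.32
eef_pos: [0.5939, -0.0524, 0.1174]
ee_rot: [0.093, 0.996, -0.0, 0.001]
contact_force: [0.9, -0.6, -0.3]
width: 0.0638
grasp_force: 0.0
time_s: 9.73
eef_pos: [0.5942, -0.053, 0.1179]
ee_rot: [0.093, 0.996, -0.0, 0.001]
contact_force: [-0.0, -0.6, 5.3]
width: 0.0454
grasp_force: 62.1
time_s: 10.15
eef_pos: [0.5942, -0.053, 0.1179]
ee_rot: [0.093, 0.996, -0.0, 0.001]
contact_force: [-0.5, -2.0, 6.2]
width: 0.0453
grasp_force: 62.1
```

```bash
python3 -m creep '[[0,0,0.003,0,0,0,255],[0,0,0.015,0,0,0,255],[0,0,0.04,0,0,0,255],[0,0,0.07,0,0,0,255],[0,0,0.1,0,0,0,255]]'
python3 -m creep '[[0,0,0.02,0,0,0,255],[0,0.01,0.035,0,0,0,255],[0,0.035,0.045,0,0,0,255],[-0.003,0.065,0.05,0,0,0,255],[-0.006,0.095,0.05,0,0,0,255]]'
python3 -m creep '[[-0.006,0.03,0,0,0,0,255],[-0.012,0.06,0,0,0,0,255],[-0.018,0.09,0,0,0,0,255],[-0.025,0.12,0,0,0,0,255],[-0.033,0.15,0,0,0,0,255]]'
python3 -m creep '[[-0.007,0.03,0,0,0,0,255],[-0.015,0.06,0,0,0,0,255],[-0.021,0.085,0,0,0,0,255],[-0.026,0.105,0,0,0,0,255],[-0.028,0.113,0,0,0,0,255]]'
python3 -m creep '[[0,0,-0.02,0,0,0,255],[0,0,-0.045,0,0,0,255],[0,0,-0.075,0,0,0,255],[0,0,-0.1,0,0,0,255],[0,0,-0.115,0,0,0,255]]'
python3 -m creep '[[0,0,-0.01,0,0,0,255],[0,0,-0.02,0,0,0,255],[0,0,-0.027,0,0,0,255],[0,0,-0.03,0,0,0,255],[0,0,-0.03,0,0,0,255]]'
```

```text
time_s: 10.57
eef_pos: [0.5918, -0.0518, 0.2158]
ee_rot: [0.093, 0.996, 0.001, -0.002]
contact_force: [1.1, -0.8, -3.0]
width: 0.0453
grasp_force: 61.4
time_s: 10.98
eef_pos: [0.5873, 0.0435, 0.2681]
ee_rot: [0.093, 0.996, 0.0, 0.001]
contact_force: [0.1, -0.0, -3.1]
width: 0.0455
grasp_force: 61.8
time_s: 11.4
eef_pos: [0.5529, 0.1941, 0.2657]
ee_rot: [0.093, 0.996, 0.0, -0.001]
contact_force: [-0.3, 0.7, -3.3]
width: 0.0454
grasp_force: 61.8
time_s: 11.82
eef_pos: [0.5243, 0.3081, 0.2656]
ee_rot: [0.091, 0.996, 0.0, -0.001]
contact_force: [0.0, -0.5, -3.0]
width: 0.0457
grasp_force: 61.9
time_s: 12.23
eef_pos: [0.5239, 0.3042, 0.147]
ee_rot: [0.093, 0.996, -0.002, -0.003]
contact_force: [-0.4, -0.7, -4.4]
width: 0.0456
grasp_force: 61.8
time_s: 12.65
eef_pos: [0.5262, 0.3055, 0.1212]
ee_rot: [0.093, 0.996, -0.0, -0.0]
contact_force: [-0.2, 0.8, -2.5]
width: 0.0457
grasp_force: 61.8
```

```bash
python3 -m creep '[[0,0,-0.002,0,0,0,255],[0,0,-0.004,0,0,0,255],[0,0,-0.006,0,0,0,255],[0,0,-0.0065,0,0,0,255],[0,0,-0.0065,0,0,0,255]]'
python3 -m creep '[[0,0,-0.0005,0,0,0,255],[0,0,-0.001,0,0,0,255],[0,0,-0.0015,0,0,0,255],[0,0,-0.0015,0,0,0,255],[0,0,-0.0015,0,0,0,255]]'
```

```text
time_s: 13.07
eef_pos: [0.5261, 0.3056, 0.1148]
ee_rot: [0.093, 0.996, 0.0, -0.0]
contact_force: [-0.9, -0.3, -1.8]
width: 0.0453
grasp_force: 61.9
time_s: 13.48
eef_pos: [0.5264, 0.3056, 0.114]
ee_rot: [0.093, 0.996, 0.0, 0.0]
contact_force: [-2.1, -0.6, 0.9]
width: 0.0453
grasp_force: 62.2
```

```bash
python3 -m creep '[[0,0,0,0,0,0,180],[0,0,0,0,0,0,100],[0,0,0,0,0,0,0],[0,0,0.002,0,0,0,0],[0,0,0.015,0,0,0,0]]'
python3 -m creep '[[0,0,0.025,0,0,0,0],[0,0,0.06,0,0,0,0],[0,0,0.09,0,0,0,0],[0,-0.01,0.11,0,0,0,0],[0,-0.04,0.115,0,0,0,0]]'
python3 -m creep '[[0.001,-0.035,0,0,0,0,0],[0.002,-0.07,0,0,0,0,0],[0.003,-0.105,0,0,0,0,0],[0.004,-0.14,0,0,0,0,0],[0.004,-0.17,0,0,0,0,0]]'
python3 -m creep '[[0,-0.03,0,0,0,0,0],[0,-0.05,0,0,0,0,0],[0,-0.06,-0.01,0,0,0,0],[0,-0.06,-0.035,0,0,0,0],[0,-0.06,-0.06,0,0,0,0]]'
python3 -m creep '[[0,0,-0.025,0,0,0,0],[0,0,-0.045,0,0,0,0],[0,0,-0.065,0,0,0,0],[0,0,-0.078,0,0,0,0],[0,0,-0.082,0,0,0,0]]'
python3 -m creep '[[0,0,0,0,0,0,0],[0,0,0,0,0,0,60],[0,0,0,0,0,0,90],[0,0,0,0,0,0,255],[0,0,0,0,0,0,255]]'
python3 -m creep '[[0,0,0,0,0,0,255],[0,0,0,0,0,0,255],[0,0,0,0,0,0,255],[0,0,0,0,0,0,255],[0,0,0,0,0,0,255]]'
```

```text
time_s: 13.9
eef_pos: [0.5246, 0.3049, 0.1261]
ee_rot: [0.093, 0.996, -0.001, -0.002]
contact_force: [0.5, -1.1, -0.6]
width: 0.0847
grasp_force: 0.0
time_s: 14.32
eef_pos: [0.5283, 0.2683, 0.2506]
ee_rot: [0.091, 0.996, 0.003, 0.005]
contact_force: [0.4, -1.3, 0.4]
width: 0.0855
grasp_force: 0.0
time_s: 14.73
eef_pos: [0.5303, 0.0936, 0.2448]
ee_rot: [0.093, 0.996, -0.0, 0.001]
contact_force: [0.7, 0.6, -0.3]
width: 0.0854
grasp_force: 0.0
time_s: 15.15
eef_pos: [0.5314, 0.0351, 0.1845]
ee_rot: [0.093, 0.996, 0.0, 0.002]
contact_force: [-0.1, 0.4, -0.6]
width: 0.0851
grasp_force: 0.0
time_s: 15.57
eef_pos: [0.5284, 0.0362, 0.0985]
ee_rot: [0.092, 0.996, 0.0, -0.002]
contact_force: [-0.5, 0.0, 0.8]
width: 0.0854
grasp_force: 0.0
time_s: 15.98
eef_pos: [0.5316, 0.0351, 0.1035]
ee_rot: [0.093, 0.996, -0.0, 0.002]
contact_force: [-1.3, -1.9, 5.8]
width: 0.0547
grasp_force: 62.8
time_s: 16.4
eef_pos: [0.5316, 0.0351, 0.1035]
ee_rot: [0.093, 0.996, -0.0, 0.002]
contact_force: [-1.4, -1.9, 5.2]
width: 0.0548
grasp_force: 62.8
```

```bash
python3 -m creep '[[0,0,0.003,0,0,0,255],[0,0,0.015,0,0,0,255],[0,0,0.04,0,0,0,255],[0,0,0.07,0,0,0,255],[0,0,0.1,0,0,0,255]]'
python3 -m creep '[[0,0.005,0.015,0,0,0,255],[-0.005,0.02,0.025,0,0,0,255],[-0.013,0.045,0.03,0,0,0,255],[-0.022,0.07,0.03,0,0,0,255],[-0.032,0.1,0.03,0,0,0,255]]'
python3 -m creep '[[-0.01,0.03,0,0,0,0,255],[-0.02,0.06,0,0,0,0,255],[-0.031,0.09,0,0,0,0,255],[-0.042,0.12,0,0,0,0,255],[-0.05,0.145,0,0,0,0,255]]'
python3 -m creep '[[-0.006,0.02,0,0,0,0,255],[-0.012,0.0325,0,0,0,0,255],[-0.012,0.0325,-0.01,0,0,0,255],[-0.012,0.0325,-0.03,0,0,0,255],[-0.012,0.0325,-0.055,0,0,0,255]]'
python3 -m creep '[[0,0,-0.025,0,0,0,255],[0,0,-0.045,0,0,0,255],[0,0,-0.06,0,0,0,255],[0,0,-0.067,0,0,0,255],[0,0,-0.07,0,0,0,255]]'
python3 -m creep '[[0,0,0,0,0,0,255],[0,0,-0.002,0,0,0,255],[0,0,-0.004,0,0,0,255],[0,0,-0.005,0,0,0,255],[0,0,-0.005,0,0,0,255]]'
```

```text
time_s: 16.82
eef_pos: [0.529, 0.0358, 0.2016]
ee_rot: [0.093, 0.996, 0.0, -0.001]
contact_force: [0.4, -0.2, -2.6]
width: 0.0548
grasp_force: 63.9
time_s: 17.23
eef_pos: [0.4979, 0.136, 0.2323]
ee_rot: [0.094, 0.996, 0.0, 0.0]
contact_force: [1.5, 0.2, -2.4]
width: 0.0548
grasp_force: 64.0
time_s: 17.65
eef_pos: [0.4466, 0.2824, 0.2314]
ee_rot: [0.092, 0.996, 0.0, -0.0]
contact_force: [0.4, 0.0, -2.2]
width: 0.0547
grasp_force: 64.0
time_s: 18.07
eef_pos: [0.4371, 0.3135, 0.1774]
ee_rot: [0.092, 0.996, 0.001, 0.002]
contact_force: [0.3, 0.2, -2.3]
width: 0.0544
grasp_force: 64.1
time_s: 18.48
eef_pos: [0.4351, 0.3119, 0.1042]
ee_rot: [0.093, 0.996, -0.001, -0.002]
contact_force: [0.1, -0.4, -3.4]
width: 0.0547
grasp_force: 64.0
time_s: 18.9
eef_pos: [0.4365, 0.3132, 0.1018]
ee_rot: [0.093, 0.996, 0.0, 0.0]
contact_force: [-0.5, -0.2, -2.8]
width: 0.0544
grasp_force: 64.0
```

```bash
python3 -m creep '[[0,0,-0.001,0,0,0,255],[0,0,-0.002,0,0,0,255],[0,0,-0.002,0,0,0,255],[0,0,-0.002,0,0,0,255],[0,0,-0.002,0,0,0,255]]'
python3 -m creep '[[0,0,-0.0005,0,0,0,255],[0,0,-0.001,0,0,0,255],[0,0,-0.001,0,0,0,255],[0,0,-0.001,0,0,0,255],[0,0,-0.001,0,0,0,255]]'
```

```text
time_s: 19.32
eef_pos: [0.4364, 0.3132, 0.0996]
ee_rot: [0.093, 0.996, 0.0, 0.0]
contact_force: [-0.4, 0.7, -1.4]
width: 0.0548
grasp_force: 64.0
time_s: 19.73
eef_pos: [0.4368, 0.3132, 0.0995]
ee_rot: [0.093, 0.996, 0.0, 0.001]
contact_force: [-1.8, -0.9, 6.3]
width: 0.0547
grasp_force: 64.6
```

```bash
python3 -m creep '[[0,0,0,0,0,0,180],[0,0,0,0,0,0,80],[0,0,0,0,0,0,0],[0,0,0.002,0,0,0,0],[0,0,0.015,0,0,0,0]]'
python3 -m creep '[[0,0,0.025,0,0,0,0],[0,0,0.06,0,0,0,0],[0,0,0.09,0,0,0,0],[0,0,0.12,0,0,0,0],[0,0,0.13,0,0,0,0]]'
python3 - <<'E'
from h import *
import pickle
d=snap('top','top1.png'); pickle.dump(d,open('t1.pkl','wb'))
a=d['img'][145:345,130:390]; cv2.imwrite('pics/top1c.png',cv2.resize(a,None,fx=3,fy=3,interpolation=cv2.INTER_CUBIC))
E
```

```text
time_s: 20.15
eef_pos: [0.4344, 0.3121, 0.1109]
ee_rot: [0.093, 0.996, -0.001, -0.002]
contact_force: [-0.4, -0.8, -0.3]
width: 0.0849
grasp_force: 0.0
time_s: 20.57
eef_pos: [0.4382, 0.3142, 0.2504]
ee_rot: [0.093, 0.996, 0.003, 0.004]
contact_force: [0.6, 0.5, 0.5]
width: 0.0854
grasp_force: 0.0
```

View pics/top1c.png

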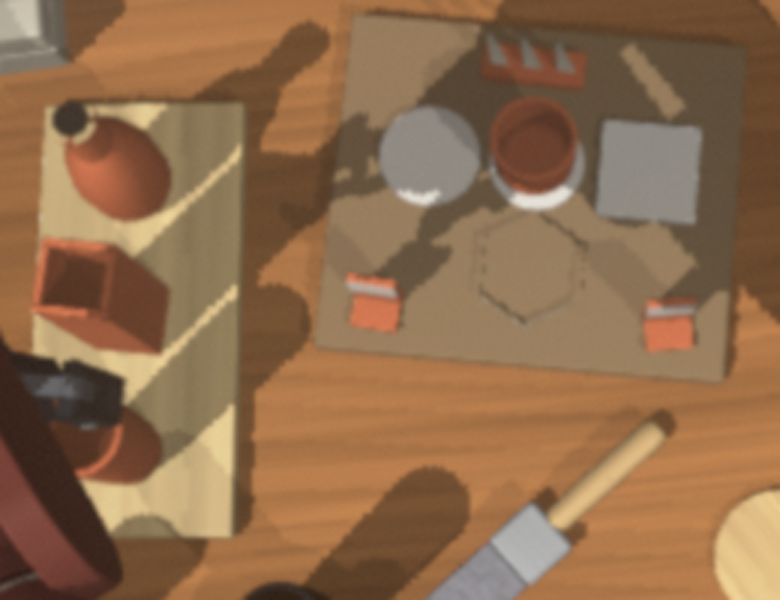

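Bottle, vase and tumbler stand on the board and the cup is still in place. Cookies appear at about (429,155) for the round one, (649,171) for the square and (529,266) for the hexagonal outline, in crop pixels.

```bash
python3 - <<'E'
from h import *
import pickle
d=pickle.load(open('t1.pkl','rb')); im=d['img']
hsv=cv2.cvtColor(im,cv2.COLOR_BGR2HSV)
m=((hsv[...,1]<45)&(hsv[...,2]>90)).astype(np.uint8); m[:,:250]=0;m[:170]=0;m[225:]=0;m[:,370:]=0
n,l,s,c=cv2.connectedComponentsWithStats(m)
for i in range(1,n):
  if s[i,4]>200: print(s[i],c[i],at(d,*c[i],.022)[:2].round(4), cv2.minAreaRect(np.argwhere(l==i)[:,::-1].astype(np.float32)))
C=lambda x,y,z: at(d,(x+.5)/3-.5+130,(y+.5)/3-.5+145,z)[:2].round(4)
print('hex c',C(529,266,.022),C(477,262,.022),C(582,267,.022),C(524,323,.02),C(534,210,.022))
print('cup',C(533,139,.078),'vase',C(70,277,.163),'bottle',C(72,118,.183))
print('cup rim ext',C(490,139,.078),C(577,139,.078))
E
```

```text
[257 181  33  33 853] [272.78077374 196.61078546] [0.619  0.0948] ((273.0, 197.0), (32.0, 32.0), 90.0)
[ 329  185   35   35 1072] [345.77705224 201.72014925] [ 0.5929 -0.0542] ((345.7049255371094, 201.74591064453125), (33.40768814086914, 32.321258544921875), 5.194429397583008)
hex c [0.5349 0.034 ] [0.5412 0.069 ] [ 0.5305 -0.0017] [0.4964 0.0413] [0.5735 0.0268]
cup [0.6076 0.0234] vase [0.5264 0.3081] bottle [0.6185 0.2975]
cup rim ext [0.6104 0.0515] [ 0.6047 -0.0053]
```

```bash
python3 -m creep '[[0.008,-0.015,0,0,0,0,0],[0.026,-0.045,0,0,0,0,0],[0.044,-0.075,0,0,0,0,0],[0.062,-0.105,0,0,0,0,0],[0.08,-0.135,0,0,0,0,0]]'
python3 -m creep '[[0.018,-0.03,0,0,0,0,0],[0.036,-0.06,0,0,0,0,0],[0.054,-0.09,0,0,0,0,0],[0.072,-0.125,0,0,0,0,0],[0.0855,-0.15,0,0,0,0,0]]'
python3 -m creep '[[0.004,-0.005,0,0,0,0,0],[0.004,-0.005,0,0,0,0,0],[0.004,-0.005,0,0,0,0,0],[0.004,-0.005,0,0,0,0,0],[0.004,-0.005,0,0,0,0,0]]'
python3 - <<'E'
from h import *
import pickle
d=snap('wrist','w2.png'); pickle.dump(d,open('w2.pkl','wb')); print(observe()['eef_pos'])
E
```

```text
time_s: 21.03
eef_pos: [0.516, 0.1766, 0.2418]
ee_rot: [0.092, 0.996, -0.0, -0.001]
contact_force: [0.2, 0.2, -0.1]
width: 0.0853
grasp_force: 0.0
time_s: 21.45
eef_pos: [0.6019, 0.0254, 0.2416]
ee_rot: [0.093, 0.996, -0.0, -0.001]
contact_force: [0.7, 0.3, -0.3]
width: 0.0855
grasp_force: 0.0
time_s: 21.87
eef_pos: [0.605, 0.0245, 0.2431]
ee_rot: [0.092, 0.996, 0.0, -0.0]
contact_force: [-0.2, -0.1, -0.1]
width: 0.0851
grasp_force: 0.0
[0.60514653 0.02442278 0.24324479]
```

View pics/w2.png

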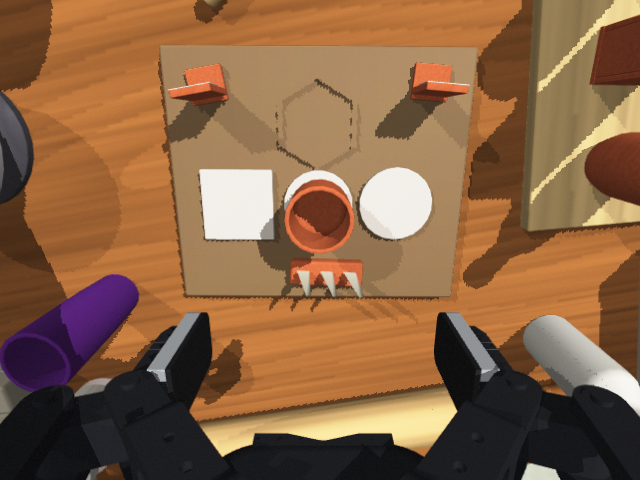

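The clear wrist view gives the hexagon outline centred at (316,124), the square cookie at (238,204.5), the round one at (395.5,203.5) and the cup rim at (320,216).

```bash
python3 - <<'E'
from h import *
import pickle
d=pickle.load(open('w2.pkl','rb')); im=d['img']
m=(im.min(2)>170).astype(np.uint8)
n,l,s,c=cv2.connectedComponentsWithStats(m)
for i in range(1,n):
  if s[i,4]>2000: print(s[i],c[i],at(d,*c[i],.022)[:2].round(4))
print('cup',at(d,320,216,.078)[:2], at(d,285,216,.078)[:2], at(d,355,216,.078)[:2])
P=[(317,80),(352,101),(353,149),(318,167),(278,149),(278,100)]
v=np.array([at(d,*p,.022)[:2] for p in P]);print('hex',v.round(4),v.mean(0),(v[:3]+v[3:])/2)
E
```

```text
[ 360  167   72   72 4043] [395.35468711 202.66979965] [0.6168 0.0922]
[ 199  169   74   70 4719] [235.71243908 202.15575334] [ 0.5883 -0.0579]
[ 546  315   94  100 2216] [602.09882671 365.02391697] [0.8401 0.2945]
cup [0.60308423 0.02178743] [ 0.5978324  -0.00637382] [0.60833124 0.04994663]
hex [[ 0.496   0.0389]
 [ 0.5187  0.0662]
 [ 0.5599  0.0604]
 [ 0.5701  0.0257]
 [ 0.5473 -0.0073]
 [ 0.5059  0.0019]] [0.53298419 0.03094993] [[0.53306391 0.03231728]
 [0.53300058 0.02941959]
 [0.53288808 0.03111292]]
```

```bash
python3 -m creep '[[0,0,-0.02,0,0,0,0],[0,0,-0.05,0,0,0,0],[0,0,-0.085,0,0,0,0],[0,0,-0.12,0,0,0,0],[0,0,-0.14,0,0,0,0]]'
python3 -m creep '[[0,0,-0.015,0,0,0,0],[0,0,-0.035,0,0,0,0],[0,0,-0.055,0,0,0,0],[0,0,-0.07,0,0,0,0],[0,0,-0.076,0,0,0,0]]'
python3 -m creep '[[0,0,0,0,0,0,0],[0,0,0,0,0,0,60],[0,0,0,0,0,0,90],[0,0,0,0,0,0,255],[0,0,0,0,0,0,255]]'
python3 -m creep '[[0,0,0,0,0,0,255],[0,0,0,0,0,0,255],[0,0,0,0,0,0,255],[0,0,0,0,0,0,255],[0,0,0,0,0,0,255]]'
```

```text
time_s: 22.33
eef_pos: [0.603, 0.0243, 0.0991]
ee_rot: [0.092, 0.996, 0.0, -0.003]
contact_force: [-0.2, 0.7, -0.6]
width: 0.0854
grasp_force: 0.0
time_s: 22.75
eef_pos: [0.6035, 0.0242, 0.0246]
ee_rot: [0.092, 0.996, 0.0, -0.002]
contact_force: [-0.3, 0.5, -1.0]
width: 0.0854
grasp_force: 0.0
time_s: 23.17
eef_pos: [0.6073, 0.023, 0.0296]
ee_rot: [0.093, 0.996, 0.0, 0.002]
contact_force: [0.2, -0.3, 4.1]
width: 0.0562
grasp_force: 64.1
time_s: 23.58
eef_pos: [0.6073, 0.023, 0.0296]
ee_rot: [0.093, 0.996, 0.0, 0.002]
contact_force: [-0.3, 0.0, 6.9]
width: 0.0564
grasp_force: 64.1
```

```bash
python3 -m creep '[[0,0,0.003,0,0,0,255],[0,0,0.015,0,0,0,255],[0,0,0.04,0,0,0,255],[0,0,0.07,0,0,0,255],[0,0,0.1,0,0,0,255]]'
python3 -m creep '[[0,0,0.03,0,0,0,255],[0,-0.01,0.05,0,0,0,255],[-0.005,-0.03,0.06,0,0,0,255],[-0.015,-0.06,0.06,0,0,0,255],[-0.025,-0.09,0.06,0,0,0,255]]'
python3 -m creep '[[-0.012,-0.03,0,0,0,0,255],[-0.024,-0.06,0,0,0,0,255],[-0.036,-0.09,0,0,0,0,255],[-0.048,-0.12,0,0,0,0,255],[-0.06,-0.15,0,0,0,0,255]]'
python3 - <<'E'
from h import *
import pickle
D=pickle.load(open('d0.pkl','rb'))
for n,r in (('top',(185,290,425,535)),('scene',(105,200,200,300))):
  d=D[n]; im=d['img']; hsv=cv2.cvtColor(im,cv2.COLOR_BGR2HSV)
  m=np.zeros(im.shape[:2],np.uint8); a,b,c,e=r
  m[a:b,c:e]=((hsv[a:b,c:e,1]<50)&(hsv[a:b,c:e,2]>135)); m=cv2.morphologyEx(m,cv2.MORPH_CLOSE,np.ones((5,5)))
  cs=max(cv2.findContours(m,0,1)[0],key=cv2.contourArea)
  w=np.array([at(d,*p[0],.07)[:2] for p in cs]); c,R=cv2.minEnclosingCircle(w.astype(np.float32))
  A=np.c_[2*w,np.ones(len(w))]; x=np.linalg.lstsq(A,(w**2).sum(1),rcond=None)[0]
  print(n,cv2.boundingRect(cs),c,R,x[:2],(x[2]+x[0]**2+x[1]**2)**.5)
d=snap('wrist','w3.png'); pickle.dump(d,open('w3.pkl','wb'))
E
```

```text
time_s: 24.0
eef_pos: [0.6045, 0.0231, 0.1277]
ee_rot: [0.093, 0.996, -0.0, -0.001]
contact_force: [0.6, 0.0, -1.5]
width: 0.0567
grasp_force: 64.1
time_s: 24.42
eef_pos: [0.5808, -0.0674, 0.1894]
ee_rot: [0.092, 0.996, -0.0, 0.001]
contact_force: [1.1, 0.1, -1.0]
width: 0.0566
grasp_force: 64.1
time_s: 24.83
eef_pos: [0.5195, -0.218, 0.1876]
ee_rot: [0.093, 0.996, 0.0, -0.0]
contact_force: [-0.3, -0.2, -1.9]
width: 0.0566
grasp_force: 64.1
top (439, 197, 81, 80) (0.4857049584388733, -0.30347728729248047) 0.08133190870285034 [ 0.48587942 -0.30374842] 0.07950090144835117
scene (216, 115, 70, 51) (0.4839975833892822, -0.2960815727710724) 0.08786556124687195 [ 0.48554809 -0.29922972] 0.08146526595435484
```

View pics/w3.png

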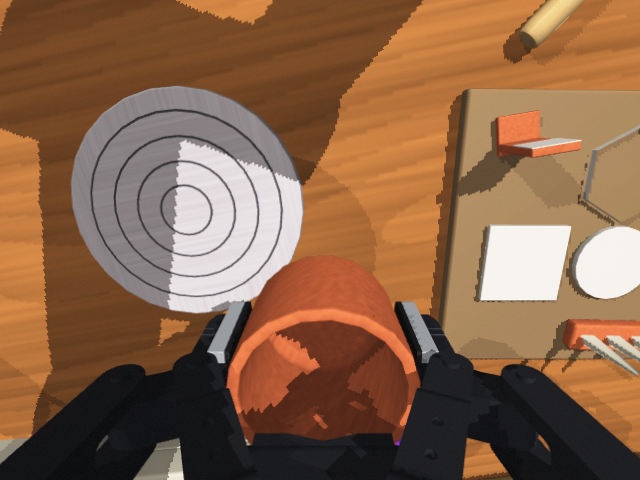

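```bash
python3 - <<'E'
from h import *
import pickle
d=pickle.load(open('w3.pkl','rb')); print(at(d,186,209,.07))
E
python3 -m creep '[[-0.011,-0.03,0,0,0,0,255],[-0.021,-0.055,0,0,0,0,255],[-0.03,-0.075,0,0,0,0,255],[-0.035,-0.085,0,0,0,0,255],[-0.035,-0.086,0,0,0,0,255]]'
```

```text
[ 0.48422853 -0.30815208  0.07      ]
time_s: 25.3
eef_pos: [0.4847, -0.3042, 0.1874]
ee_rot: [0.094, 0.996, -0.0, -0.0]
contact_force: [0.4, 1.5, -2.2]
width: 0.0567
grasp_force: 64.5
```

```bash
python3 -m creep '[[0,-0.001,-0.02,0,0,0,255],[0,-0.001,-0.045,0,0,0,255],[0,-0.001,-0.07,0,0,0,255],[0,-0.001,-0.09,0,0,0,255],[0,-0.001,-0.1,0,0,0,255]]'
python3 -m creep '[[0,0,0,0,0,0,255],[0,0,-0.003,0,0,0,255],[0,0,-0.006,0,0,0,255],[0,0,-0.008,0,0,0,255],[0,0,-0.008,0,0,0,255]]'
python3 -m creep '[[0,0,-0.001,0,0,0,255],[0,0,-0.002,0,0,0,255],[0,0,-0.002,0,0,0,255],[0,0,-0.002,0,0,0,255],[0,0,-0.002,0,0,0,255]]'
```

```text
time_s: 25.72
eef_pos: [0.4846, -0.3012, 0.084]
ee_rot: [0.092, 0.996, 0.002, -0.002]
contact_force: [-0.6, 0.8, -2.0]
width: 0.0563
grasp_force: 64.5
time_s: 26.13
eef_pos: [0.4862, -0.3042, 0.0802]
ee_rot: [0.093, 0.996, -0.0, 0.001]
contact_force: [0.3, 0.2, -1.0]
width: 0.0564
grasp_force: 64.5
time_s: 26.55
eef_pos: [0.4859, -0.3042, 0.0777]
ee_rot: [0.093, 0.996, -0.0, 0.0]
contact_force: [-0.5, -0.2, -0.2]
width: 0.0565
grasp_force: 64.6
```

```bash
python3 -m creep '[[0,0,-0.0003,0,0,0,255],[0,0,-0.0006,0,0,0,255],[0,0,-0.0008,0,0,0,255],[0,0,-0.0008,0,0,0,255],[0,0,-0.0008,0,0,0,255]]'
```

```text
time_s: 26.97
eef_pos: [0.4859, -0.3042, 0.0776]
ee_rot: [0.093, 0.996, -0.0, 0.0]
contact_force: [-3.6, 1.6, 4.7]
width: 0.0565
grasp_force: 65.0
```

```bash
python3 -m creep '[[0,0,0,0,0,0,180],[0,0,0,0,0,0,80],[0,0,0,0,0,0,0],[0,0,0.002,0,0,0,0],[0,0,0.015,0,0,0,0]]'
python3 -m creep '[[0,0,0.025,0,0,0,0],[0,0,0.06,0,0,0,0],[0,0,0.095,0,0,0,0],[0,0.01,0.13,0,0,0,0],[0.002,0.03,0.15,0,0,0,0]]'
python3 -m creep '[[0.002,0.03,0,0,0,0,0],[0.005,0.065,0,0,0,0,0],[0.007,0.1,0,0,0,0,0],[0.01,0.135,0,0,0,0,0],[0.012,0.17,0,0,0,0,0]]'
python3 - <<'E'
from h import *
import pickle
d=snap('top','top2.png'); pickle.dump(d,open('t2.pkl','wb')); a=d['img'][180:290,420:540]; cv2.imwrite('pics/top2c.png',cv2.resize(a,None,fx=4,fy=4,interpolation=cv2.INTER_CUBIC))
E
```

```text
time_s: 27.38
eef_pos: [0.484, -0.3026, 0.0891]
ee_rot: [0.093, 0.996, 0.002, -0.002]
contact_force: [-0.4, -0.0, -0.3]
width: 0.0855
grasp_force: 0.0
time_s: 27.8
eef_pos: [0.4887, -0.2759, 0.2478]
ee_rot: [0.094, 0.996, -0.002, 0.003]
contact_force: [0.3, 0.2, 0.7]
width: 0.0855
grasp_force: 0.0
time_s: 28.22
eef_pos: [0.4997, -0.1024, 0.2428]
ee_rot: [0.093, 0.996, -0.0, 0.001]
contact_force: [0.6, 0.1, 0.1]
width: 0.0855
grasp_force: 0.0
```

View pics/top2c.png

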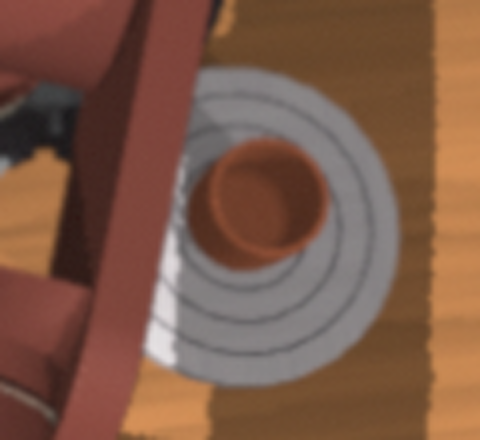

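The cup stands upright on the wheel, its rim centred at about (269,199) in the crop; I'll measure that later from an unobstructed view. Next is the vase.

```bash
python3 -c "
from h import *
import pickle
d=pickle.load(open('t2.pkl','rb')); print(at(d,269.5/4-.5+420,199.5/4-.5+180,.126))"
python3 -m creep '[[0.002,0.035,0,0,0,0,0],[0.005,0.07,0,0,0,0,0],[0.008,0.105,0,0,0,0,0],[0.011,0.14,0,0,0,0,0],[0.014,0.175,0,0,0,0,0]]'
python3 -m creep '[[0.002,0.035,0,0,0,0,0],[0.004,0.07,0,0,0,0,0],[0.007,0.105,0,0,0,0,0],[0.01,0.14,0,0,0,0,0],[0.012,0.17,0,0,0,0,0]]'
python3 -m creep '[[0.0005,0.03,0,0,0,0,0],[0.0005,0.05,0,0,0,0,0],[0.0005,0.06,0,0,0,0,0],[0.0005,0.0645,0,0,0,0,0],[0.0005,0.0645,0,0,0,0,0]]'
python3 -m creep '[[0,0,-0.02,0,0,0,0],[0,0,-0.045,0,0,0,0],[0,0,-0.07,0,0,0,0],[0,0,-0.09,0,0,0,0],[0,0,-0.105,0,0,0,0]]'
python3 -m creep '[[0,0,-0.01,0,0,0,0],[0,0,-0.019,0,0,0,0],[0,0,-0.0235,0,0,0,0],[0,0,-0.0235,0,0,0,60],[0,0,-0.0235,0,0,0,90]]'
python3 -m creep '[[0,0,0,0,0,0,120],[0,0,0,0,0,0,255],[0,0,0,0,0,0,255],[0,0,0,0,0,0,255],[0,0,0,0,0,0,255]]'
python3 -m creep '[[0,0,0,0,0,0,255],[0,0,0,0,0,0,255],[0,0,0,0,0,0,255],[0,0,0,0,0,0,255],[0,0,0,0,0,0,255]]'
```

```text
[ 0.48646562 -0.30212579  0.126     ]
time_s: 28.68
eef_pos: [0.5137, 0.0726, 0.2427]
ee_rot: [0.093, 0.996, 0.0, 0.001]
contact_force: [0.2, -1.1, -0.1]
width: 0.0857
grasp_force: 0.0
time_s: 29.1
eef_pos: [0.5257, 0.2432, 0.2426]
ee_rot: [0.092, 0.996, 0.0, 0.001]
contact_force: [0.3, -0.1, 0.9]
width: 0.0852
grasp_force: 0.0
time_s: 29.52
eef_pos: [0.5262, 0.3057, 0.2419]
ee_rot: [0.092, 0.996, -0.0, 0.0]
contact_force: [0.5, -0.2, -0.2]
width: 0.0854
grasp_force: 0.0
time_s: 29.93
eef_pos: [0.5255, 0.3034, 0.1343]
ee_rot: [0.094, 0.996, -0.001, -0.001]
contact_force: [0.5, 0.5, 0.4]
width: 0.0851
grasp_force: 0.0
time_s: 30.35
eef_pos: [0.5267, 0.3055, 0.1138]
ee_rot: [0.093, 0.996, 0.0, 0.001]
contact_force: [-0.4, 0.3, -0.6]
width: 0.064
grasp_force: 0.0
time_s: 30.77
eef_pos: [0.5271, 0.3056, 0.1146]
ee_rot: [0.093, 0.996, 0.0, 0.001]
contact_force: [-0.3, -2.3, 5.6]
width: 0.0455
grasp_force: 62.1
time_s: 31.18
eef_pos: [0.5271, 0.3056, 0.1146]
ee_rot: [0.093, 0.996, 0.0, 0.001]
contact_force: [-0.3, -2.8, 5.6]
width: 0.0455
grasp_force: 62.1
```

```bash
python3 -m creep '[[0,0,0.003,0,0,0,255],[0,0,0.015,0,0,0,255],[0,0,0.04,0,0,0,255],[0,0,0.07,0,0,0,255],[0,0,0.1,0,0,0,255]]'
python3 -m creep '[[0,0,0.02,0,0,0,255],[0,-0.01,0.035,0,0,0,255],[0.005,-0.035,0.045,0,0,0,255],[0.01,-0.065,0.05,0,0,0,255],[0.016,-0.095,0.05,0,0,0,255]]'
python3 -m creep '[[0.006,-0.03,0,0,0,0,255],[0.012,-0.06,0,0,0,0,255],[0.018,-0.09,0,0,0,0,255],[0.025,-0.12,0,0,0,0,255],[0.031,-0.15,0,0,0,0,255]]'
python3 -m creep '[[0.006,-0.03,0,0,0,0,255],[0.012,-0.06,0,0,0,0,255],[0.017,-0.09,0,0,0,0,255],[0.02,-0.108,0,0,0,0,255],[0.02,-0.1145,0,0,0,0,255]]'
python3 -m creep '[[0,0,-0.02,0,0,0,255],[0,0,-0.045,0,0,0,255],[0,0,-0.075,0,0,0,255],[0,0,-0.1,0,0,0,255],[0,0,-0.115,0,0,0,255]]'
python3 -m creep '[[0,0,-0.01,0,0,0,255],[0,0,-0.02,0,0,0,255],[0,0,-0.025,0,0,0,255],[0,0,-0.027,0,0,0,255],[0,0,-0.027,0,0,0,255]]'
```

```text
time_s: 31.6
eef_pos: [0.525, 0.3054, 0.2128]
ee_rot: [0.093, 0.996, -0.0, -0.002]
contact_force: [0.9, 1.1, -3.5]
width: 0.0452
grasp_force: 61.5
time_s: 32.02
eef_pos: [0.5421, 0.2096, 0.2644]
ee_rot: [0.092, 0.996, 0.0, 0.001]
contact_force: [1.6, -0.4, -3.2]
width: 0.045
grasp_force: 61.9
time_s: 32.43
eef_pos: [0.5724, 0.0586, 0.262]
ee_rot: [0.093, 0.996, -0.0, -0.001]
contact_force: [0.8, -0.2, -3.3]
width: 0.0451
grasp_force: 61.9
time_s: 32.85
eef_pos: [0.5925, -0.0571, 0.2618]
ee_rot: [0.094, 0.996, -0.0, -0.001]
contact_force: [-0.6, 0.0, -2.3]
width: 0.0455
grasp_force: 62.1
time_s: 33.27
eef_pos: [0.5903, -0.053, 0.1435]
ee_rot: [0.093, 0.996, 0.001, -0.003]
contact_force: [-0.7, -0.3, -2.9]
width: 0.0458
grasp_force: 62.0
time_s: 33.68
eef_pos: [0.5934, -0.0539, 0.1214]
ee_rot: [0.093, 0.996, -0.0, 0.0]
contact_force: [0.3, 0.5, -2.0]
width: 0.0458
grasp_force: 62.0
```

```bash
python3 -m creep '[[0,0,-0.001,0,0,0,255],[0,0,-0.002,0,0,0,255],[0,0,-0.0025,0,0,0,255],[0,0,-0.0025,0,0,0,255],[0,0,-0.0025,0,0,0,255]]'
python3 -m creep '[[0,0,-0.0005,0,0,0,255],[0,0,-0.001,0,0,0,255],[0,0,-0.001,0,0,0,255],[0,0,-0.001,0,0,0,255],[0,0,-0.001,0,0,0,255]]'
```

```text
time_s: 34.1
eef_pos: [0.5933, -0.054, 0.1188]
ee_rot: [0.093, 0.996, -0.0, 0.0]
contact_force: [0.2, 0.7, -3.3]
width: 0.0455
grasp_force: 62.0
time_s: 34.52
eef_pos: [0.5936, -0.0541, 0.1186]
ee_rot: [0.093, 0.996, -0.0, 0.001]
contact_force: [-2.8, 0.2, 5.5]
width: 0.0454
grasp_force: 62.6
```

```bash
python3 -m creep '[[0,0,0,0,0,0,180],[0,0,0,0,0,0,80],[0,0,0,0,0,0,0],[0,0,0.002,0,0,0,0],[0,0,0.015,0,0,0,0]]'
python3 -m creep '[[0,0,0.025,0,0,0,0],[0,0,0.06,0,0,0,0],[0,0,0.09,0,0,0,0],[0,0.01,0.11,0,0,0,0],[0.002,0.036,0.115,0,0,0,0]]'
python3 -m creep '[[0.002,0.035,0,0,0,0,0],[0.004,0.07,0,0,0,0,0],[0.007,0.105,0,0,0,0,0],[0.01,0.14,0,0,0,0,0],[0.012,0.175,0,0,0,0,0]]'
python3 -m creep '[[0.002,0.035,0,0,0,0,0],[0.005,0.07,0,0,0,0,0],[0.007,0.105,0,0,0,0,0],[0.008,0.13,0,0,0,0,0],[0.008,0.14,0,0,0,0,0]]'
python3 -m creep '[[0,0,0,0,0,0,0],[0,0,-0.02,0,0,0,0],[0,0,-0.045,0,0,0,0],[0,0,-0.07,0,0,0,0],[0,0,-0.09,0,0,0,0]]'
python3 -m creep '[[0,0,-0.01,0,0,0,0],[0,0,-0.018,0,0,0,0],[0,0,-0.023,0,0,0,0],[0,0,-0.0235,0,0,0,60],[0,0,-0.0235,0,0,0,100]]'
python3 -m creep '[[0,0,0,0,0,0,140],[0,0,0,0,0,0,170],[0,0,0,0,0,0,255],[0,0,0,0,0,0,255],[0,0,0,0,0,0,255]]'
python3 -m creep '[[0,0,0,0,0,0,255],[0,0,0,0,0,0,255],[0,0,0,0,0,0,255],[0,0,0,0,0,0,255],[0,0,0,0,0,0,255]]'
```

```text
time_s: 34.93
eef_pos: [0.5913, -0.0536, 0.1298]
ee_rot: [0.093, 0.996, 0.0, -0.003]
contact_force: [-0.4, 0.6, -0.7]
width: 0.0856
grasp_force: 0.0
time_s: 35.35
eef_pos: [0.5976, -0.0201, 0.2546]
ee_rot: [0.095, 0.996, -0.001, 0.005]
contact_force: [1.1, 0.9, 0.1]
width: 0.0855
grasp_force: 0.0
time_s: 35.77
eef_pos: [0.6073, 0.1588, 0.2488]
ee_rot: [0.093, 0.996, 0.0, 0.001]
contact_force: [0.7, -0.1, -0.3]
width: 0.0853
grasp_force: 0.0
time_s: 36.18
eef_pos: [0.6148, 0.3005, 0.2483]
ee_rot: [0.091, 0.996, 0.001, 0.0]
contact_force: [0.7, -0.4, -0.3]
width: 0.0852
grasp_force: 0.0
time_s: 36.6
eef_pos: [0.615, 0.295, 0.1562]
ee_rot: [0.094, 0.996, -0.001, -0.0]
contact_force: [0.9, -0.1, -0.3]
width: 0.0851
grasp_force: 0.0
time_s: 37.02
eef_pos: [0.6158, 0.2969, 0.1352]
ee_rot: [0.093, 0.996, 0.0, 0.001]
contact_force: [-0.7, -0.0, 0.9]
width: 0.0642
grasp_force: 0.0
time_s: 37.43
eef_pos: [0.6159, 0.2972, 0.1354]
ee_rot: [0.093, 0.996, 0.0, 0.001]
contact_force: [-1.5, -0.8, 4.9]
width: 0.0265
grasp_force: 58.3
time_s: 37.85
eef_pos: [0.6159, 0.2971, 0.1354]
ee_rot: [0.093, 0.996, 0.0, 0.001]
contact_force: [-0.2, -1.7, 5.0]
width: 0.0262
grasp_force: 58.3
```

```bash
python3 -m creep '[[0,0,0.003,0,0,0,255],[0,0,0.015,0,0,0,255],[0,0,0.035,0,0,0,255],[0,0,0.06,0,0,0,255],[0,0,0.075,0,0,0,255]]'
python3 -m creep '[[0,-0.01,0.005,0,0,0,255],[0,-0.03,0.005,0,0,0,255],[0,-0.055,0.005,0,0,0,255],[0,-0.08,0.005,0,0,0,255],[0,-0.105,0.005,0,0,0,255]]'
python3 -m creep '[[0.001,-0.025,0,0,0,0,255],[0.002,-0.05,0,0,0,0,255],[0.002,-0.075,0,0,0,0,255],[0.002,-0.09,0,0,0,0,255],[0.002,-0.097,0,0,0,0,255]]'
python3 -m creep '[[0,0,0,0,0,0,255],[0,0,-0.015,0,0,0,255],[0,0,-0.035,0,0,0,255],[0,0,-0.055,0,0,0,255],[0,0,-0.065,0,0,0,255]]'
python3 -m creep '[[0,0,0,0,0,0,255],[0,0,-0.003,0,0,0,255],[0,0,-0.006,0,0,0,255],[0,0,-0.0075,0,0,0,255],[0,0,-0.0075,0,0,0,255]]'
```

```text
time_s: 38.27
eef_pos: [0.6151, 0.2972, 0.2106]
ee_rot: [0.093, 0.996, 0.0, 0.0]
contact_force: [0.6, 0.4, -3.7]
width: 0.0261
grasp_force: 59.2
time_s: 38.68
eef_pos: [0.6141, 0.1903, 0.2124]
ee_rot: [0.093, 0.996, -0.001, -0.001]
contact_force: [0.6, 0.1, -3.9]
width: 0.0261
grasp_force: 59.6
time_s: 39.1
eef_pos: [0.6165, 0.0926, 0.2129]
ee_rot: [0.094, 0.996, -0.0, -0.001]
contact_force: [-0.1, -0.2, -4.3]
width: 0.0261
grasp_force: 59.6
time_s: 39.52
eef_pos: [0.615, 0.0965, 0.1446]
ee_rot: [0.092, 0.996, -0.0, -0.003]
contact_force: [-0.9, 0.3, -5.5]
width: 0.026
grasp_force: 59.6
time_s: 39.93
eef_pos: [0.6177, 0.0952, 0.1423]
ee_rot: [0.093, 0.996, 0.0, 0.001]
contact_force: [-0.1, 0.3, -4.2]
width: 0.0262
grasp_force: 59.6
```

```bash
python3 -m creep '[[0,0,-0.001,0,0,0,255],[0,0,-0.002,0,0,0,255],[0,0,-0.0025,0,0,0,255],[0,0,-0.0025,0,0,0,255],[0,0,-0.0025,0,0,0,255]]'
python3 -m creep '[[0,0,-0.0005,0,0,0,255],[0,0,-0.001,0,0,0,255],[0,0,-0.001,0,0,0,255],[0,0,-0.001,0,0,0,255],[0,0,-0.001,0,0,0,255]]'
```

```text
time_s: 40.35
eef_pos: [0.6175, 0.095, 0.1395]
ee_rot: [0.093, 0.996, 0.0, 0.0]
contact_force: [-0.7, -0.8, -2.0]
width: 0.0262
grasp_force: 59.5
time_s: 40.77
eef_pos: [0.618, 0.095, 0.1394]
ee_rot: [0.093, 0.996, 0.0, 0.001]
contact_force: [-1.3, -0.8, 5.6]
width: 0.0259
grasp_force: 59.7
```

```bash
python3 -m creep '[[0,0,0,0,0,0,200],[0,0,0,0,0,0,100],[0,0,0,0,0,0,0],[0,0,0.002,0,0,0,0],[0,0,0.015,0,0,0,0]]'
python3 -m creep '[[0,0,0.02,0,0,0,0],[0,0,0.05,0,0,0,0],[0,0,0.075,0,0,0,0],[-0.01,0.012,0.09,0,0,0,0],[-0.031,0.038,0.09,0,0,0,0]]'
python3 -m creep '[[-0.02,0.025,0,0,0,0,0],[-0.04,0.05,0,0,0,0,0],[-0.06,0.075,0,0,0,0,0],[-0.08,0.1,0,0,0,0,0],[-0.1,0.12,0,0,0,0,0]]'
python3 -m creep '[[-0.02,0.025,0,0,0,0,0],[-0.035,0.042,0,0,0,0,0],[-0.045,0.055,0,0,0,0,0],[-0.05,0.06,0,0,0,0,0],[-0.05,0.06,0,0,0,0,0]]'
python3 -m creep '[[0,0,-0.02,0,0,0,0],[0,0,-0.05,0,0,0,0],[0,0,-0.075,0,0,0,0],[0,0,-0.1,0,0,0,0],[0,0,-0.12,0,0,0,0]]'
python3 -m creep '[[0,0,-0.012,0,0,0,0],[0,0,-0.022,0,0,0,0],[0,0,-0.0255,0,0,0,0],[0,0,-0.0255,0,0,0,50],[0,0,-0.0255,0,0,0,70]]'
python3 -m creep '[[0,0,0,0,0,0,90],[0,0,0,0,0,0,255],[0,0,0,0,0,0,255],[0,0,0,0,0,0,255],[0,0,0,0,0,0,255]]'
python3 -m creep '[[0,0,0,0,0,0,255],[0,0,0,0,0,0,255],[0,0,0,0,0,0,255],[0,0,0,0,0,0,255],[0,0,0,0,0,0,255]]'
```

```text
time_s: 41.18
eef_pos: [0.6151, 0.095, 0.1499]
ee_rot: [0.093, 0.996, -0.0, -0.003]
contact_force: [-0.3, 0.2, -0.5]
width: 0.0732
grasp_force: 0.0
time_s: 41.6
eef_pos: [0.5897, 0.1316, 0.2496]
ee_rot: [0.095, 0.995, 0.001, 0.005]
contact_force: [0.1, 0.2, 0.4]
width: 0.0854
grasp_force: 0.0
time_s: 42.02
eef_pos: [0.4851, 0.2546, 0.2441]
ee_rot: [0.093, 0.996, 0.0, 0.0]
contact_force: [0.9, 0.2, -0.1]
width: 0.0855
grasp_force: 0.0
time_s: 42.43
eef_pos: [0.4355, 0.314, 0.2438]
ee_rot: [0.092, 0.996, 0.0, 0.0]
contact_force: [0.6, -0.4, -0.3]
width: 0.0851
grasp_force: 0.0
time_s: 42.85
eef_pos: [0.4364, 0.3117, 0.1212]
ee_rot: [0.093, 0.996, -0.001, -0.0]
contact_force: [0.0, 0.6, 0.3]
width: 0.0852
grasp_force: 0.0
time_s: 43.27
eef_pos: [0.4371, 0.3133, 0.0987]
ee_rot: [0.093, 0.996, 0.0, 0.001]
contact_force: [-1.7, 1.3, 0.5]
width: 0.0641
grasp_force: 0.0
time_s: 43.68
eef_pos: [0.4372, 0.3131, 0.0994]
ee_rot: [0.093, 0.996, 0.0, 0.001]
contact_force: [-1.3, -3.2, 6.7]
width: 0.0544
grasp_force: 62.3
time_s: 44.1
eef_pos: [0.4372, 0.3131, 0.0995]
ee_rot: [0.093, 0.996, 0.0, 0.001]
contact_force: [-0.6, -3.7, 5.1]
width: 0.0549
grasp_force: 62.3
```

```bash
python3 -m creep '[[0,0,0.003,0,0,0,255],[0,0,0.015,0,0,0,255],[0,0,0.04,0,0,0,255],[0,0,0.07,0,0,0,255],[0,0,0.1,0,0,0,255]]'
python3 -m creep '[[0,0,0.02,0,0,0,255],[0.004,-0.01,0.03,0,0,0,255],[0.012,-0.035,0.03,0,0,0,255],[0.022,-0.065,0.03,0,0,0,255],[0.033,-0.095,0.03,0,0,0,255]]'
python3 -m creep '[[0.01,-0.03,0,0,0,0,255],[0.021,-0.06,0,0,0,0,255],[0.031,-0.09,0,0,0,0,255],[0.042,-0.12,0,0,0,0,255],[0.051,-0.145,0,0,0,0,255]]'
python3 -m creep '[[0.007,-0.02,0,0,0,0,255],[0.012,-0.034,0,0,0,0,255],[0.014,-0.039,0,0,0,0,255],[0.014,-0.039,0,0,0,0,255],[0.014,-0.039,-0.01,0,0,0,255]]'
python3 -m creep '[[0,0,-0.025,0,0,0,255],[0,0,-0.05,0,0,0,255],[0,0,-0.075,0,0,0,255],[0,0,-0.095,0,0,0,255],[0,0,-0.105,0,0,0,255]]'
python3 -m creep '[[0,0,0,0,0,0,255],[0,0,-0.003,0,0,0,255],[0,0,-0.005,0,0,0,255],[0,0,-0.007,0,0,0,255],[0,0,-0.007,0,0,0,255]]'
```

```text
time_s: 44.52
eef_pos: [0.4352, 0.3129, 0.198]
ee_rot: [0.093, 0.996, -0.0, -0.001]
contact_force: [0.7, 0.1, -2.2]
width: 0.0548
grasp_force: 64.0
time_s: 44.93
eef_pos: [0.4688, 0.2167, 0.227]
ee_rot: [0.092, 0.996, -0.0, -0.0]
contact_force: [-0.3, 0.5, -2.6]
width: 0.0549
grasp_force: 64.1
time_s: 45.35
eef_pos: [0.5199, 0.0704, 0.2265]
ee_rot: [0.093, 0.996, -0.0, -0.001]
contact_force: [-0.3, -0.3, -2.3]
width: 0.055
grasp_force: 64.2
time_s: 45.77
eef_pos: [0.5351, 0.0341, 0.2191]
ee_rot: [0.093, 0.996, 0.0, 0.002]
contact_force: [0.3, 0.4, -3.0]
width: 0.0546
grasp_force: 64.2
time_s: 46.18
eef_pos: [0.5311, 0.0354, 0.1081]
ee_rot: [0.092, 0.996, 0.0, -0.003]
contact_force: [-0.8, -0.4, -3.0]
width: 0.0545
grasp_force: 64.2
time_s: 46.6
eef_pos: [0.5349, 0.0341, 0.1065]
ee_rot: [0.093, 0.996, 0.0, 0.001]
contact_force: [-0.2, -0.2, -2.7]
width: 0.0546
grasp_force: 64.2
```

```bash
python3 -m creep '[[0,0,-0.001,0,0,0,255],[0,0,-0.002,0,0,0,255],[0,0,-0.0025,0,0,0,255],[0,0,-0.0025,0,0,0,255],[0,0,-0.0025,0,0,0,255]]'
python3 -m creep '[[0,0,-0.0005,0,0,0,255],[0,0,-0.001,0,0,0,255],[0,0,-0.001,0,0,0,255],[0,0,-0.001,0,0,0,255],[0,0,-0.001,0,0,0,255]]'
```

```text
time_s: 47.02
eef_pos: [0.5346, 0.034, 0.1036]
ee_rot: [0.093, 0.996, -0.0, 0.0]
contact_force: [-0.1, -0.1, -0.4]
width: 0.0547
grasp_force: 64.2
time_s: 47.43
eef_pos: [0.535, 0.0339, 0.1035]
ee_rot: [0.093, 0.996, -0.0, 0.001]
contact_force: [-1.8, -0.4, 5.8]
width: 0.0548
grasp_force: 64.5
```

```bash
python3 -m creep '[[0,0,0,0,0,0,180],[0,0,0,0,0,0,80],[0,0,0,0,0,0,0],[0,0,0.002,0,0,0,0],[0,0,0.015,0,0,0,0]]'
python3 -m creep '[[0,0,0.025,0,0,0,0],[0,0,0.06,0,0,0,0],[0,0,0.09,0,0,0,0],[0,0,0.12,0,0,0,0],[-0.01,0.015,0.14,0,0,0,0]]'
python3 -m creep '[[-0.01,0.035,0,0,0,0,0],[-0.02,0.07,0,0,0,0,0],[-0.03,0.105,0,0,0,0,0],[-0.04,0.14,0,0,0,0,0],[-0.05,0.17,0,0,0,0,0]]'
python3 -m creep '[[-0.01,0.035,0,0,0,0,0],[-0.02,0.07,0,0,0,0,0],[-0.03,0.105,0,0,0,0,0],[-0.03,0.12,0,0,0,0,0],[-0.03,0.12,0,0,0,0,0]]'
python3 - <<'E'
from h import *
import pickle
d=snap('top','top3.png'); pickle.dump(d,open('t3.pkl','wb'))
a=d['img'][145:290,230:530]; cv2.imwrite('pics/top3c.png',cv2.resize(a,None,fx=2.6,fy=2.6,interpolation=cv2.INTER_CUBIC))
a=d['img'][145:275,230:390]; cv2.imwrite('pics/top3d.png',cv2.resize(a,None,fx=4.6,fy=4.6,interpolation=cv2.INTER_CUBIC))
E
```

```text
time_s: 47.85
eef_pos: [0.5321, 0.0342, 0.1146]
ee_rot: [0.093, 0.996, -0.0, -0.003]
contact_force: [-0.1, -0.3, 0.1]
width: 0.0855
grasp_force: 0.0
time_s: 48.27
eef_pos: [0.526, 0.0477, 0.262]
ee_rot: [0.094, 0.996, -0.0, 0.003]
contact_force: [0.9, 0.1, 1.0]
width: 0.0855
grasp_force: 0.0
time_s: 48.68
eef_pos: [0.4734, 0.221, 0.2584]
ee_rot: [0.093, 0.996, 0.001, 0.001]
contact_force: [-0.6, 0.0, 0.3]
width: 0.0855
grasp_force: 0.0
time_s: 49.1
eef_pos: [0.4435, 0.3417, 0.2578]
ee_rot: [0.091, 0.996, 0.001, 0.0]
contact_force: [-0.2, -1.0, 0.5]
width: 0.0856
grasp_force: 0.0
```

View pics/top3c.png

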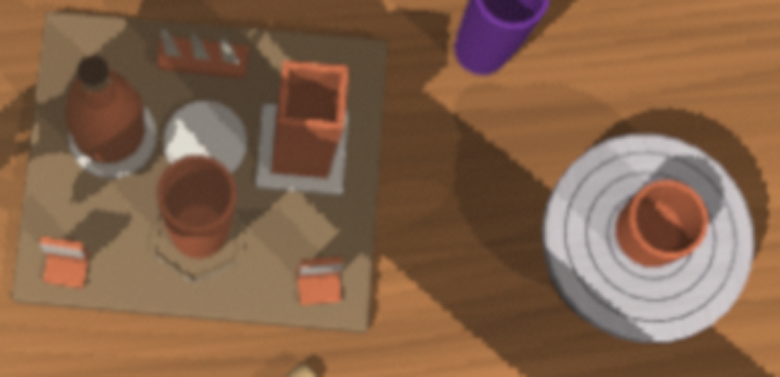

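View pics/top3d.png

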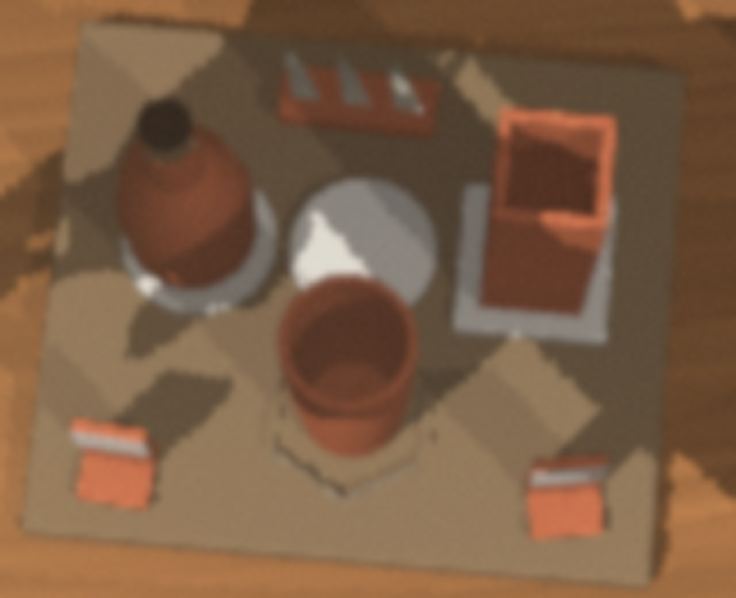

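All four pots stand upright: bottle lip at (165,125), vase rim at (556,165), tumbler rim at (348,343) in the close crop, and the cup rim at (668,221) on the wheel in the wide crop. The cones look unmoved.

```bash
python3 - <<'E'
from h import *
import pickle
d=pickle.load(open('t3.pkl','rb'))
T=lambda x,y,z: at(d,(x+.5)/4.6-.5+230,(y+.5)/4.6-.5+145,z)[:2].round(4)
W=lambda x,y,z: at(d,(x+.5)/2.6-.5+230,(y+.5)/2.6-.5+145,z)[:2].round(4)
print('tumbler',T(348,343,.152),'bottle',T(165.5,125,.187),'vase',np.mean([T(*p,.167) for p in((500,109),(618,116),(610,222),(493,214))],0))
print('cup',W(668,221,.126),'wheel',W(648.5,238,.07),'cupcookie',T(364,251,.022))
print('hexbottom',T(343,497,.02),'foot near edge tumbler',T(349,455,.022),'sq cookie BL BR',T(453,332,.022),T(607,342,.022))
E
```

```text
tumbler [0.5338 0.0336] bottle [0.619  0.0956] vase [ 0.5937   -0.054525]
cup [ 0.4859 -0.3015] wheel [ 0.4847 -0.3035] cupcookie [0.606  0.0213]
hexbottom [0.4958 0.0417] foot near edge tumbler [0.5139 0.0372] sq cookie BL BR [ 0.5648 -0.0144] [ 0.5533 -0.0823]
```

```bash
python3 -c "
from plant import robot
print(robot.sign_off())"
```

```text
the job is handed in; nothing more can be done
None
```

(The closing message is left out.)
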